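# Tare the twin weighing bins and sort left- and right-hand loom brackets

## Robot

A 6-joint arm with a two-finger parallel gripper is mounted at the origin on the work surface. World frame = base frame: x ahead of the robot, y to its left, z up, the work surface at z = 0. Lengths are in m, angles in rad, forces in N, time in s.
With the tool pointing down it reaches from about 0.4 to 0.825 m from the base axis. Payload 7 kg.
Tool frame: the origin (TCP) lies between the finger pads; the fingertips stand 22 mm ahead of it and the grasp point (between the pads) lies 3 mm ahead of it (arm.tip_reach is the distance from the TCP to the fingertips, in m); z points along the fingers, y is the line along which they close (so a half turn about z gives the same grasp; the last joint's range is limited). The gripper opens to 88 mm and grips with 3 to 60 N. Pads are 19 mm wide; open, the fingers measure 130 mm over their backs; the gripper's body (78 mm by 193 mm) begins 47 mm behind the grasp point.
Start: joints at [1.476, 0.359, 0.012, 0, -1.224, -0.288], TCP at [0.252, 0.626, 0.249] pointing down, gripper open.
Joint ranges: [-3.07, 3.07], [-1.43, 2.12], [-1.02, 1.25], [-3.03, 1.67], [-3.05, -0], [-3.03, 3.03]. Speed limits (rad/s): [2.39, 2.39, 3.01, 3.14, 3.14, 3.14].

## Interface

Orientations are given as [roll, pitch, yaw] about the fixed x, y, z axes, in that order (R = Rz(yaw) Ry(pitch) Rx(roll)).
In Python, from station import arm, viewer gives the robot as it stands. The module is installed in compiled form; this text tells all that it offers.
- The arm moves only by the tool apply_moves, never from a script. Its argument "commands" is a list that holds one entry, the list of rows, each a list of 5 numbers: the closure, from -1 (fully open) to 1 (shut), then the shift along the world's x, y, z as a fraction of full scale, then the turn about the world's z as a fraction of full scale. In form: [[[fingers, tx, ty, tz, yaw], ...]]. A call has 1 to 12 rows; each row shifts and turns the commanded pose from where the row before left it; what a row does not reach is not made up. Full scale, the value 1, is 20 cm for a shift and pi rad for a turn. A row lasts 1/10 s, in which the tool goes at most 50 mm and 8.59 degrees, less where a joint would pass 70% of its speed; a pose out of reach is approached as far as the arm can. A call with a number of a shift or a turn outside -1 to 1 is refused whole. A call with a gripper value outside its range is refused whole. The fingers move at their own pace and stop on an object; "force" is the grip in N (left out, the last holds). Time passes only in rows, so rows that do not move let the fingers close. It gives the time, the measured TCP pose, the force, the opening and the grip force at its end, in the units of the state.
- arm.get_state(): the state, without advancing time (a new reading comes with each control period).
- viewer.grab_frame(name): name is "scene" or "side" or "wrist"; returns a dict with "image" (400x640x3 uint8, blue, green, red), "mtx" (3x3 intrinsics, pixels), "rvec" (rotation vector, rad) and "tvec" (3), from world to camera coordinates, as OpenCV has them. Camera axes: x right, y down, z forward; pixel columns grow to the right and rows downward; lengths in m; the calibration is good to about 2 mm. A picture is of the moment at which its call begins. There is no depth.
- arm.job_done(): hands the job in; it is judged then, once.
The state is a dict: "t": time; "q": joint angles; "qd": joint speeds; "joint_efforts": joint torques, N m; "eef_pos": TCP position; "ee_rot": TCP orientation; "force": force on the tool from outside, world axes, zero at the start; "moment": the same for the moment, N m; "width": finger opening in m; "gripper_force": force on a finger pad.
Only numpy, scipy, OpenCV 4.12 (cv2) and the standard library are available. Lean on these libraries where they do the work, as an engineer would, in place of code of your own. Each camera call takes 0.05 s, during which the arm holds its last target. There are 200 camera calls.

## Task

Weigh in the bead-loom end brackets. First take the iron check weight out of the weighing bin and set it down in the middle of the cork pad; then, with both bins still empty, turn the tare knob until its pointer stands on the broad zero mark. After that put every loose bracket into the bin whose fixed sample has the same hand, left-hand brackets with the left-hand sample and right-hand with the right-hand one, each down on the bin's floor and not piled on another, and leave the knob at zero, the weight on the pad and the other bench things where they are.

Things in the scene. Friction and masses are not known exactly. Their poses are not given: they have to be found in the camera images.
- bin_left: Fixed weighing bin for left-hand brackets, on either side of the bench: open grey tray, outside 248 (x) by 168 (y) mm, walls 4 mm, rim 50 mm and inner floor 14 mm above the bench. Origin at bench height under its centre. Outside its +x end a low wooden ledge (x 125 to 211 mm) carries a screwed-down sample left-hand bracket, top 52 mm above the bench.
- bin_right: Fixed weighing bin for right-hand brackets, on either side of the bench: open grey tray, outside 248 (x) by 168 (y) mm, walls 4 mm, rim 50 mm and inner floor 14 mm above the bench. Origin at bench height under its centre. Outside its +x end a low wooden ledge (x 125 to 211 mm) carries a screwed-down sample right-hand bracket, top 52 mm above the bench.
- weight_center (a point): Loose dark iron check weight, 0.8 kg: block 76 (x) by 54 (y) by 24 mm high with an upright rib on top to grip, 56 mm along x, 14 mm thick (y), 26 mm high; full height 50 mm. Starts upright on the floor of one of the bins. Point: its centre, 25 mm above the underside; z up.
- pad_top (a point): Fixed square cork pad, 90 by 90 mm, 6 mm thick. Point: centre of its upper face; z up.
- tare_knob (a joint): Knob angle from zero, rad: 0 = pointer in the middle of the zero mark, positive = anticlockwise from above; stops at +-2.8. Starts at 0.7 to 1.9, so is turned clockwise. Stays where left (friction 0.05 N m). The zero mark is the broad black bar on the robot's side of the dial, 0.1 rad to either side; the other marks are thin, 30 degrees apart.
- knob_grip (a point): Centre of the tare knob's black grip bar, on its upright axis: bar 46 mm long (x), 14 mm thick (y), 28 mm high. Point 62 mm above the bench, 14 mm below the bar's top, 14 mm above its 48 mm round foot. x turns with the knob and lies along the pointer; z up. The knob sits on a fixed grey box 100 by 140 by 36 mm high.
- stone: Bystander: loose grey sharpening stone, 55 by 180 by 40 mm, lying on the bench; origin at the centre of its underside. Leave alone.
- bead_jar: Bystander: loose amber glass jar with a steel lid, 72 mm across, 85 mm high; origin at the centre of its underside. Leave alone.
- tool_pot: Bystander: loose clay pot with tool handles, 90 mm across, 165 mm high with the handles; origin at the centre of its underside. Leave alone.
- l1_center (a point): Loose left-hand bracket, aluminium, may be absent. Base plate 90 (x) by 32 (y) by 8 mm; a flat toe at its +x end (x 17 to 45 mm) sticks out 30 mm more to +y: seen from above, toe end away from you, it points left. Upright web to grip on the plate's midline: x -34 to 26 mm, 12 mm thick (y), top 42 mm above the underside. Point: middle of the plate, 21 mm above the underside; z up. 120 to 213 g.
- l2_center (a point): Loose left-hand bracket, aluminium, may be absent. Base plate 90 (x) by 32 (y) by 8 mm; a flat toe at its +x end (x 17 to 45 mm) sticks out 30 mm more to +y: seen from above, toe end away from you, it points left. Upright web to grip on the plate's midline: x -34 to 26 mm, 12 mm thick (y), top 42 mm above the underside. Point: middle of the plate, 21 mm above the underside; z up. 120 to 213 g.
- l3_center (a point): Loose left-hand bracket, aluminium, may be absent. Base plate 90 (x) by 32 (y) by 8 mm; a flat toe at its +x end (x 17 to 45 mm) sticks out 30 mm more to +y: seen from above, toe end away from you, it points left. Upright web to grip on the plate's midline: x -34 to 26 mm, 12 mm thick (y), top 42 mm above the underside. Point: middle of the plate, 21 mm above the underside; z up. 120 to 213 g.
- r1_center (a point): Loose right-hand bracket, aluminium, may be absent. Base plate 90 (x) by 32 (y) by 8 mm; a flat toe at its +x end (x 17 to 45 mm) sticks out 30 mm more to -y: seen from above, toe end away from you, it points right. Upright web to grip on the plate's midline: x -34 to 26 mm, 12 mm thick (y), top 42 mm above the underside. Point: middle of the plate, 21 mm above the underside; z up. 120 to 213 g.
- r2_center (a point): Loose right-hand bracket, aluminium, may be absent. Base plate 90 (x) by 32 (y) by 8 mm; a flat toe at its +x end (x 17 to 45 mm) sticks out 30 mm more to -y: seen from above, toe end away from you, it points right. Upright web to grip on the plate's midline: x -34 to 26 mm, 12 mm thick (y), top 42 mm above the underside. Point: middle of the plate, 21 mm above the underside; z up. 120 to 213 g.
- r3_center (a point): Loose right-hand bracket, aluminium, may be absent. Base plate 90 (x) by 32 (y) by 8 mm; a flat toe at its +x end (x 17 to 45 mm) sticks out 30 mm more to -y: seen from above, toe end away from you, it points right. Upright web to grip on the plate's midline: x -34 to 26 mm, 12 mm thick (y), top 42 mm above the underside. Point: middle of the plate, 21 mm above the underside; z up. 120 to 213 g.
Mind the look-alikes: they are no part of the job. What is shaped like the part that bears l1_center but green is not meant. Leave any pink look-alike of the part that bears tare_knob alone.

How it is judged:
By the outcome, as a careful person would: the job done as asked, in the order asked, and still so for the second after the job is handed in, with the robot touching nothing.
Of l1, l2, l3, r1, r2, r3 only 4 to 6 are there at a start; the rules pass over those that are not, and their reading is None.
At some moment in a run one of l1, l2, l3, r1, r2, r3 may be knocked a few centimetres aside while the robot is not near it.
Once in a run the grip may slacken for a moment while it holds something.
It also fails if it takes over 210 s, if anything falls off the work surface, if the arm or the gripper's body presses on something with over 40 N, if the wrist force passes 120 N, or if a joint passes its speed limit or range.

## Working session

There is one attempt and no reset: what is moved stays moved. The work goes in short steps, Python scripts to look and compute and a tool call to move; the robot and the scene stay as the last step left them, time stands still between calls to the robot, and variables do not carry over. Pictures are saved under pics/ and viewed, at most 14 in all, crops included, and the job is handed in when it is done.

Besides the shell and the picture viewer there is one more tool, called after "Emit:" as a command line: name --argument value ..., lists and objects as JSON in quotes. apply_moves: Moves the arm, as the interface text tells. Shift numbers are shares of 20 cm and turn numbers shares of pi rad, none past 1 either way. Its arguments: {"type":"object","properties":{"commands":{"type":"array","items":{"type":"array","items":{"type":"array","items":{"type":"number"}}}},"force":{"type":"number"}},"required":["commands"]}

```bash
mkdir -p pics; cat > h.py <<'E'
import numpy as np, cv2
from station import arm, viewer
def grab(n):
    f=viewer.grab_frame(n); np.savez('pics/%s.npz'%n,**f); return f
def load(n): return dict(np.load('pics/%s.npz'%n))
def ray(f,u,v,z):
    R=cv2.Rodrigues(np.array(f['rvec'],float))[0]; t=np.array(f['tvec'],float).ravel()
    d=R.T@np.linalg.inv(f['mtx'])@np.array([u,v,1.]); c=-R.T@t
    return c+d*(z-c[2])/d[2]
def proj(f,P):
    return cv2.projectPoints(np.array(P,float).reshape(-1,1,3),np.array(f['rvec'],float),np.array(f['tvec'],float),f['mtx'],None)[0].reshape(-1,2)
E
python3 - <<'E'
from h import *
for n in ['scene','side','wrist']:
    f=grab(n); cv2.imwrite(f'pics/{n}0.png',f['image'])
    R=cv2.Rodrigues(np.array(f['rvec'],float))[0]; print(n,(-R.T@np.array(f['tvec']).ravel()).round(3),R[2].round(2))
s=arm.get_state();print(s['t'],s['eef_pos'],s['ee_rot'],s['width'],s['force'])
E
```

```text
scene [1.154 0.097 0.595] [-0.78 -0.14 -0.61]
side [ 0.322 -0.692  0.772] [ 0.2   0.67 -0.71]
wrist [0.317 0.599 0.384] [-0.24  0.09 -0.96]
0.15 [0.25201189 0.62582913 0.24786199] [ 3.14034310e+00 -9.74536920e-05 -3.82886786e-01] 0.08770725130859462 [ 0.42052505 -0.21370606 -0.32385219]
```

View pics/scene0.png

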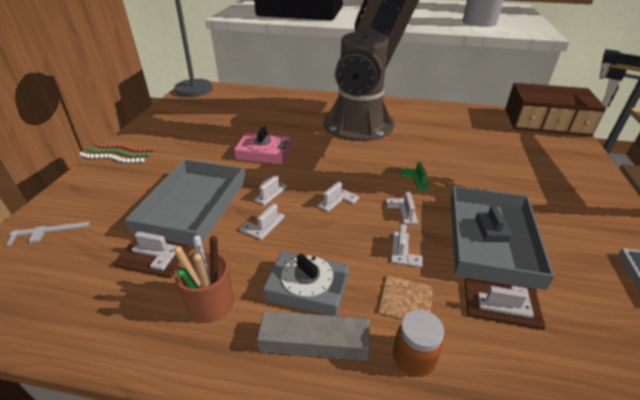

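View pics/side0.png

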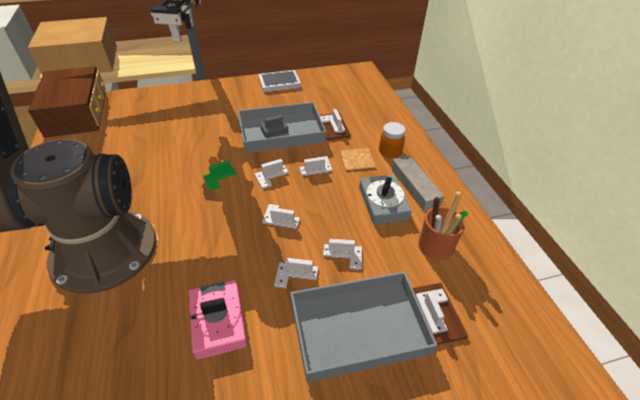

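The scene and side views show five silvery brackets in the middle, the weight in the +y bin, the pad at scene (405,298), the real knob at scene (307,275), and green and pink decoys. I'll get coarse positions next.

```bash
python3 - <<'E'
from h import *
f=load('scene'); g=load('side'); w=load('wrist')
print(w['mtx'],f['mtx'][0,0])
def p(n,F,u,v,z): print(n,ray(F,u,v,z)[:2].round(3))
for n,a,b,z in [('br',(268,188),(298,270),.025),('br',(265,220),(342,250),.025),('br',(337,196),(283,217),.025),('br',(405,208),(270,173),.025),('br',(403,246),(316,166),.025),('weightrib',(492,220),(274,124),.05),('pad',(407,298),(357,159),.006),('knob',(307,266),(387,185),.07),('stone',(315,335),(417,182),.04),('jar',(419,330),(393,130),.085)]:
    p(n+' sc',f,*a,z);p(n+' si',g,*b,z)
for c in [(453,188),(518,192),(548,275),(456,266)]: p('binA',f,*c,.05)
for c in [(186,162),(245,170),(192,238),(132,208)]: p('binBsc',f,*c,.05)
for c in [(290,290),(409,276),(435,347),(305,375)]: p('binB',g,*c,.05)
E
```

```text
[[302.0264647    0.         316.08765208]
 [  0.         302.0264647  196.98249504]
 [  0.           0.           1.        ]] 382.7504550453319
br sc [ 0.433 -0.175]
br si [ 0.425 -0.187]
br sc [ 0.549 -0.146]
br si [ 0.536 -0.159]
br sc [ 0.431 -0.002]
br si [ 0.425 -0.025]
br sc [0.445 0.161]
br si [0.423 0.143]
br sc [0.571 0.159]
br si [0.554 0.141]
weightrib sc [0.48  0.342]
weightrib si [0.471 0.333]
pad sc [0.686 0.172]
pad si [0.685 0.164]
knob sc [ 0.701 -0.015]
knob si [ 0.696 -0.023]
stone sc [0.815 0.024]
stone si [ 0.794 -0.003]
jar sc [0.805 0.18 ]
jar si [0.791 0.174]
binA [0.378 0.269]
binA [0.364 0.418]
binA [0.619 0.42 ]
binA [0.63  0.255]
binBsc [ 0.399 -0.405]
binBsc [ 0.404 -0.242]
binBsc [ 0.657 -0.263]
binBsc [ 0.595 -0.435]
binB [ 0.395 -0.248]
binB [ 0.646 -0.277]
binB [ 0.629 -0.433]
binB [ 0.384 -0.422]
```

```bash
python3 - <<'E'
from h import *
f=load('scene')['image'];g=load('side')['image']
a=cv2.resize(f[150:320,110:560],(800,302),interpolation=cv2.INTER_CUBIC)
b=cv2.resize(g[140:340,180:480],(444,296),interpolation=cv2.INTER_CUBIC)
c=np.zeros((598,800,3),np.uint8);c[:302]=a;c[302:,:444]=b
w=load('wrist')['image'];c[302:302+222,444:]=cv2.resize(w,(356,222))
cv2.imwrite('pics/c1.png',c)
E
```

```text
(no output)
```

View pics/c1.png

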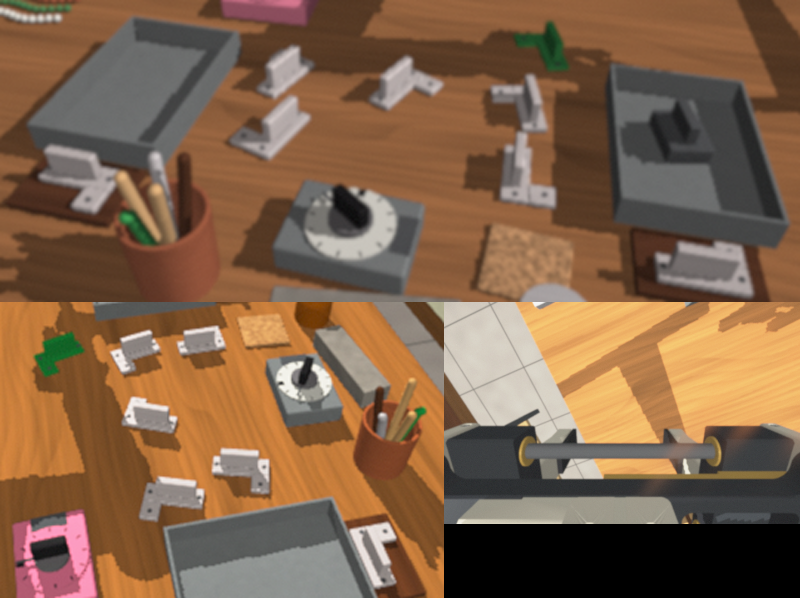

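Emit:
apply_moves --commands '[[[-1,0.118,-0.182,0,0.0152],[-1,0.118,-0.182,0,0.0152],[-1,0.118,-0.182,0,0.0152],[-1,0.118,-0.182,0,0.0152],[-1,0.118,-0.182,0,0.0152],[-1,0.118,-0.182,0,0.0152],[-1,0.118,-0.182,0,0.0152],[-1,0.118,-0.182,0,0.0152],[-1,0,0,0,0],[-1,0,0,0,0]]]' --force 40

```text
t: 1.15
eef_pos: [0.4414, 0.334, 0.2486]
ee_rot: [-3.141, 0.0, -0.003]
force: [0.4, 0.4, -0.6]
width: 0.0873
gripper_force: 0.0
```

```bash
python3 - <<'E'
from h import *
f=grab('wrist'); cv2.imwrite('pics/w1.png',f['image'])
R=cv2.Rodrigues(np.array(f['rvec'],float))[0]; print((-R.T@np.array(f['tvec']).ravel()).round(3),R.round(2))
s=arm.get_state();print(s['t'],s['eef_pos'],s['ee_rot'],s['q'])
print(proj(f,[s['eef_pos'],[.44,.335,.06]]))
E
```

```text
[0.512 0.333 0.385] [[-0.   -1.    0.  ]
 [-0.96  0.    0.26]
 [-0.26 -0.   -0.96]]
1.2 [0.44102996 0.33476418 0.24849207] [-3.14149805e+00  1.00582133e-04 -2.10341588e-03] [ 1.00290867e+00  1.59818485e-01 -2.58142550e-01 -1.48400390e-04
 -1.15280935e+00  5.65844478e-01]
[[311.48625197 261.70568475]
 [313.49763643 182.08893043]]
```

View pics/w1.png

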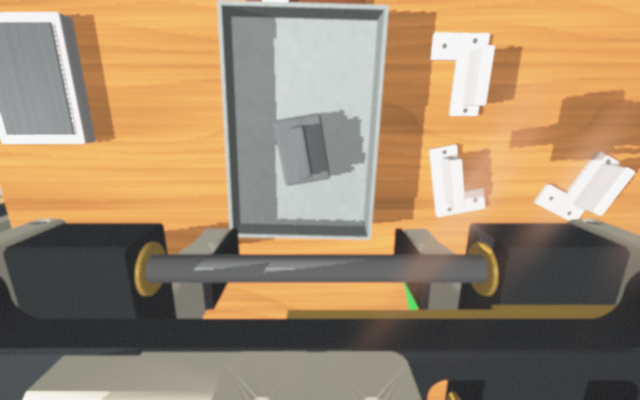

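The wrist view is near top-down (up = +x, left = +y): the weight is at (302,150) in the bin, turned a few degrees, with brackets at (475,75), (455,182) and (590,185). I'll zoom on the rib.

```bash
python3 - <<'E'
from h import *
f=load('wrist'); c=f['image'][100:200,260:380]
c=cv2.resize(cv2.convertScaleAbs(c,alpha=1.8),None,fx=6,fy=6,interpolation=cv2.INTER_CUBIC); cv2.imwrite('pics/w1c.png',c[:, :])
E
```

```text
(no output)
```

View pics/w1c.png

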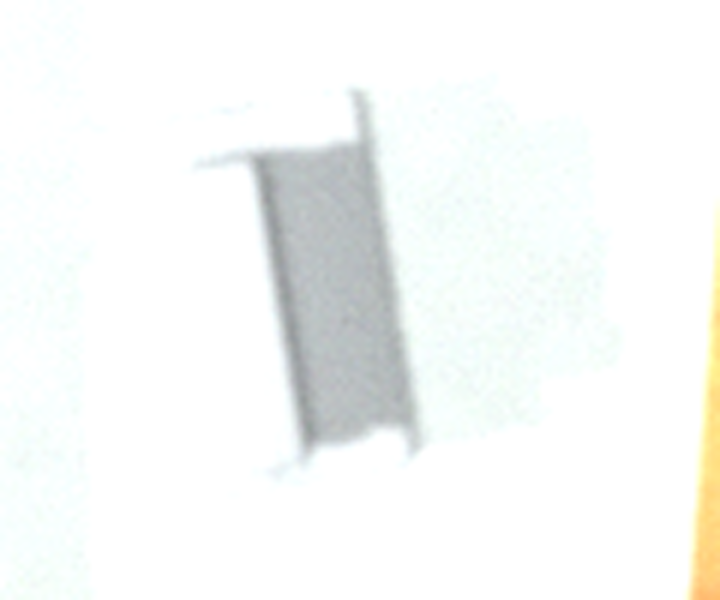

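```bash
python3 - <<'E'
from h import *
f=load('wrist'); g=cv2.cvtColor(f['image'],cv2.COLOR_BGR2GRAY)
for v in (130,150,165): print(v,g[v,270:340].tolist())
c=g[100:200,260:360].astype(float); c=np.clip((c-60)*255/80,0,255).astype(np.uint8)
cl=cv2.createCLAHE(4,(2,2)).apply(c)
cv2.imwrite('pics/w1d.png',cv2.resize(cl,None,fx=5,fy=5,interpolation=cv2.INTER_CUBIC))
E
```

```text
130 [142, 144, 144, 145, 150, 155, 156, 155, 154, 155, 151, 152, 152, 151, 151, 154, 153, 155, 151, 150, 151, 156, 153, 152, 153, 154, 152, 153, 153, 150, 149, 144, 124, 100, 87, 94, 100, 105, 106, 106, 107, 106, 105, 103, 105, 103, 105, 106, 102, 103, 103, 101, 111, 125, 137, 139, 141, 143, 140, 143, 142, 140, 140, 142, 141, 138, 139, 140, 140, 141]
150 [143, 140, 141, 143, 152, 179, 199, 200, 188, 171, 159, 156, 154, 154, 156, 150, 155, 153, 151, 153, 154, 155, 153, 151, 154, 153, 153, 153, 154, 153, 154, 152, 148, 147, 143, 132, 107, 91, 92, 100, 102, 105, 109, 108, 104, 108, 106, 105, 103, 102, 103, 104, 102, 104, 101, 107, 121, 135, 143, 137, 139, 141, 139, 140, 139, 139, 141, 139, 140, 139]
165 [143, 142, 142, 142, 152, 176, 197, 204, 203, 204, 199, 187, 168, 161, 157, 156, 152, 153, 154, 153, 151, 152, 152, 156, 156, 153, 154, 155, 153, 151, 150, 152, 152, 154, 146, 149, 144, 140, 123, 101, 91, 96, 99, 108, 107, 107, 108, 106, 107, 105, 104, 102, 106, 104, 102, 103, 98, 102, 115, 130, 140, 139, 141, 142, 139, 139, 138, 138, 138, 136]
```

View pics/w1d.png

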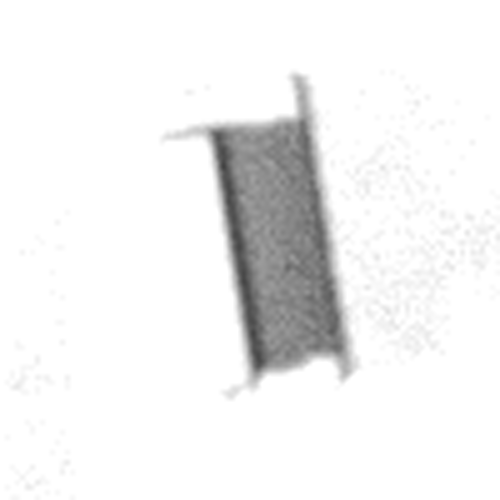

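```bash
python3 - <<'E'
from h import *
f=load('wrist')
a=ray(f,302.2,125,.064);b=ray(f,309.8,175,.064); d=a-b; yaw=np.arctan2(d[1],d[0]); n=np.array([-np.sin(yaw),np.cos(yaw)])
print('rib',a,b,yaw,np.hypot(*d[:2]),'centre',(a+b)[:2]/2+n*.007)
a=ray(f,320.5,114,.038);b=ray(f,329.5,176,.038);print('blk',a,b,np.hypot(*(a-b)[:2]),(a+b)[:2]/2+n*.027)
# bins
for c in [(219,5),(388,6),(371,238),(235,235)]: print('binA',ray(f,*c,.05)[:2])
# pad from scene + side by colour (cork)
for nm in ('scene','side'):
    F=load(nm); h=cv2.cvtColor(F['image'],cv2.COLOR_BGR2HSV)
    box={'scene':(slice(275,325),slice(375,440)),'side':(slice(145,175),slice(335,380))}[nm]
    sub=F['image'][box].astype(int); print(nm,sub[25 if nm=='scene' else 12,30 if nm=='scene' else 22], sub[2,2], sub[-3,3])
E
```

```text
rib [0.50132838 0.34642056 0.064     ] [0.44872639 0.33893502 0.064     ] 0.1413563101973982 0.05313194070564403 centre [0.47404118 0.34960797]
blk [0.51231495 0.32709588 0.038     ] [0.44238898 0.31642267 0.038     ] 0.07073584265087134 [0.47354804 0.34848997]
binA [0.61543588 0.42694577]
binA [0.61437346 0.26126561]
binA [0.36931779 0.26663722]
binA [0.37355964 0.42878398]
scene [ 93 131 177] [ 63  97 146] [ 61  96 145]
side [101 166 226] [ 57 118 190] [ 63 129 207]
```

Emit:
apply_moves --commands '[[[-0.2,0.165,0.072,-0.1,0.046],[-0.2,0,0,-0.17,0],[-0.2,0,0,-0.17,0],[-0.2,0,0,-0.17,0],[-0.2,0,0,-0.15,0],[-0.2,0,0,-0.1,0],[-0.2,0,0,-0.0625,0],[-0.2,0,0,0,0],[1,0,0,0,0],[1,0,0,0,0],[1,0,0,0,0],[1,0,0,0,0]]]' --force 45

```text
t: 2.4
eef_pos: [0.4742, 0.3497, 0.065]
ee_rot: [-3.14, -0.001, 0.144]
force: [0.4, -0.6, 0.7]
width: 0.0262
gripper_force: 0.0
```

```bash
python3 - <<'E'
from h import *
# pad: saturated light-cork mask in scene & side
F=load('scene'); 
for nm,(r0,r1,c0,c1),T in (('scene',(270,325,370,440),(72,110,155)),('side',(142,180,330,385),(75,140,205))):
    F=load(nm); s=F['image'][r0:r1,c0:c1].astype(float)
    s=cv2.GaussianBlur(s,(5,5),0)
    m=(s[:,:,0]/s[:,:,2]>0.43)&(s[:,:,2]>T[2]*.85)
    if nm=='side': m=(s[:,:,0]/s[:,:,2]>0.37)&(s[:,:,2]>150)
    m=cv2.morphologyEx((m*255).astype(np.uint8),cv2.MORPH_OPEN,np.ones((3,3)))
    n,l,st,ce=cv2.connectedComponentsWithStats(m); i=1+np.argmax(st[1:,4]); ct=max(cv2.findContours((l==i).astype(np.uint8),0,2)[0],key=cv2.contourArea)
    P=np.array([ray(F,p[0][0]+c0,p[0][1]+r0,.006)[:2] for p in ct])
    r=cv2.minAreaRect((P*1000).astype(np.float32)); print(nm,st[i],r)
E
```

```text
scene [  10    4   60   51 2280] ((691.3853759765625, 178.42373657226562), (104.34227752685547, 109.9905014038086), 86.0679931640625)
side [ 11   6  34  23 605] ((685.8580322265625, 164.8522186279297), (95.04222869873047, 90.52053833007812), 83.38333129882812)
```

Emit:
apply_moves --commands '[[[1,0,0,0,0],[1,0,0,0,0],[1,0,0,0,0],[1,0,0,0.05,0],[1,0,0,0.1,0],[1,0,0,0.15,0],[1,0,0,0.15,0],[1,0,0,0.15,0],[1,0,0,0.1,0],[1,0,0,0,0]]]' --force 50

```text
t: 3.4
eef_pos: [0.4744, 0.3498, 0.2066]
ee_rot: [-3.139, -0.003, 0.144]
force: [0.8, 0.7, -8.1]
width: 0.0135
gripper_force: 50.0
```

Emit:
apply_moves --commands '[[[1,0.126,-0.185,0,0],[1,0.126,-0.185,0,0],[1,0.126,-0.185,0,0],[1,0.126,-0.185,0,0],[1,0.126,-0.185,0,0],[1,0,0,0,0],[1,0,0,0,0],[1,0,0,0,0]]]'

```text
t: 4.2
eef_pos: [0.5988, 0.1641, 0.2022]
ee_rot: [3.141, 0.003, 0.143]
force: [0.6, 0.8, -8.1]
width: 0.0133
gripper_force: 50.0
```

```bash
python3 - <<'E'
from h import *
f=grab('wrist'); cv2.imwrite('pics/w2.png',f['image'])
s=arm.get_state();print(s['t'],s['eef_pos'],s['ee_rot'],s['force'],s['width'])
E
```

```text
4.25 [0.59892633 0.16463328 0.20274538] [3.14118691e+00 2.23752548e-03 1.44167340e-01] [-0.66171153  0.2976186  -7.21687358] 0.01368484199793171
```

View pics/w2.png

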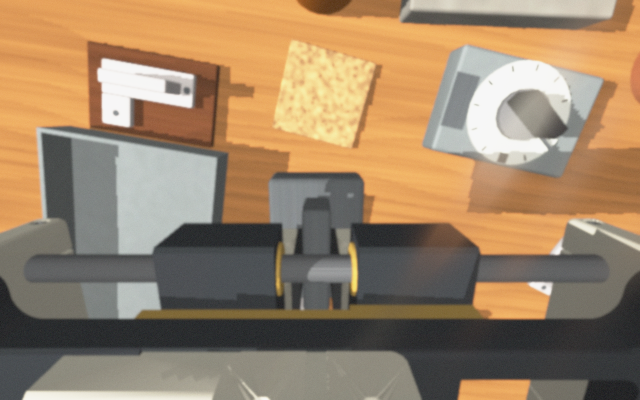

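```bash
python3 - <<'E'
from h import *
f=load('wrist')
P=np.array([ray(f,*c,.006)[:2] for c in [(292,40),(377,63),(353,147),(274,127)]]);print(P,P.mean(0), np.linalg.norm(np.roll(P,1,0)-P,axis=1)); d=P[0]-P[3]; e=P[1]-P[2]; print(np.arctan2(d[1],d[0]),np.arctan2(e[1],e[0]))
h=f['image']; c=cv2.convertScaleAbs(h[30:190,410:620],alpha=1)
cv2.imwrite('pics/w2c.png',cv2.resize(c,None,fx=3.6,fy=3.6,interpolation=cv2.INTER_CUBIC))
E
```

```text
[[0.73545216 0.2065104 ]
 [0.72689569 0.11827011]
 [0.63980643 0.12747451]
 [0.64855852 0.21517796]] [0.6876782  0.16685825] [0.08732486 0.08865417 0.08757431 0.08813906]
-0.09942024430532029 -0.10529840262451456
```

View pics/w2c.png

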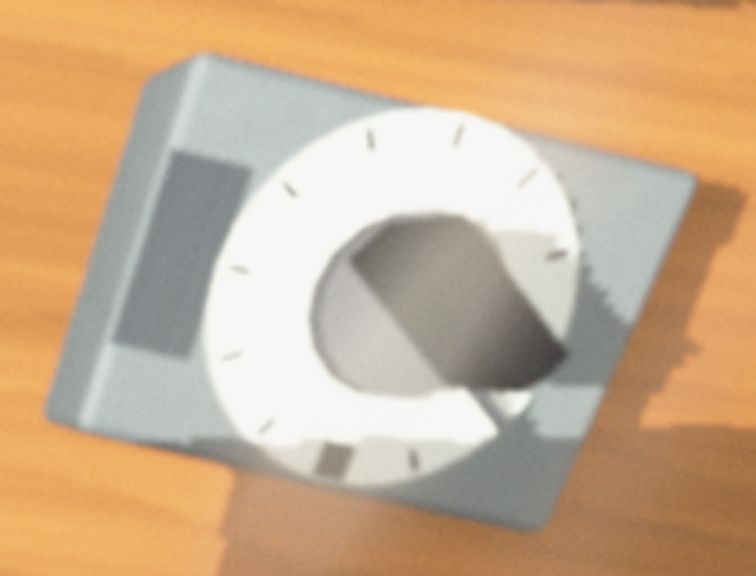

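The pad is centred at (0.688, 0.167) with yaw −0.10. The dial's zero bar is at crop (334,460) and the pointer is about 70° anticlockwise of it.

Emit:
apply_moves --commands '[[[1,0.15,0.006,0,-0.039],[1,0.15,0.006,0,-0.039],[1,0.145,0,0,0],[1,0,0,0,0],[1,0,0,-0.15,0],[1,0,0,-0.15,0],[1,0,0,-0.15,0],[1,0,0,-0.12,0],[1,0,0,-0.07,0],[1,0,0,0,0],[1,0,0,0,0]]]'

```text
t: 5.35
eef_pos: [0.6893, 0.1674, 0.0769]
ee_rot: [-3.142, -0.001, -0.1]
force: [1.5, 1.0, -6.8]
width: 0.0136
gripper_force: 50.0
```

Emit:
apply_moves --commands '[[[1,-0.004,0,-0.06,0],[1,0,0,-0.02,0],[1,0,0,0,0],[1,0,0,-0.005,0],[1,0,0,0,0]]]'

```text
t: 5.85
eef_pos: [0.6884, 0.1667, 0.0593]
ee_rot: [-3.141, -0.0, -0.101]
force: [-0.1, -0.1, -7.9]
width: 0.0137
gripper_force: 50.0
```

```bash
python3 - <<'E'
from h import *
f=grab('side'); cv2.imwrite('pics/s2.png',cv2.resize(f['image'][100:230,290:470],None,fx=4,fy=4,interpolation=cv2.INTER_CUBIC))
s=arm.get_state();print(s['t'],s['eef_pos'],s['ee_rot'],s['force'],s['width'])
E
```

```text
5.9 [0.68835884 0.16674812 0.0593884 ] [-3.14133328e+00 -4.85346111e-04 -1.01356618e-01] [-0.43493692  0.14674181 -7.4077309 ] 0.013502035614878298
```

View pics/s2.png

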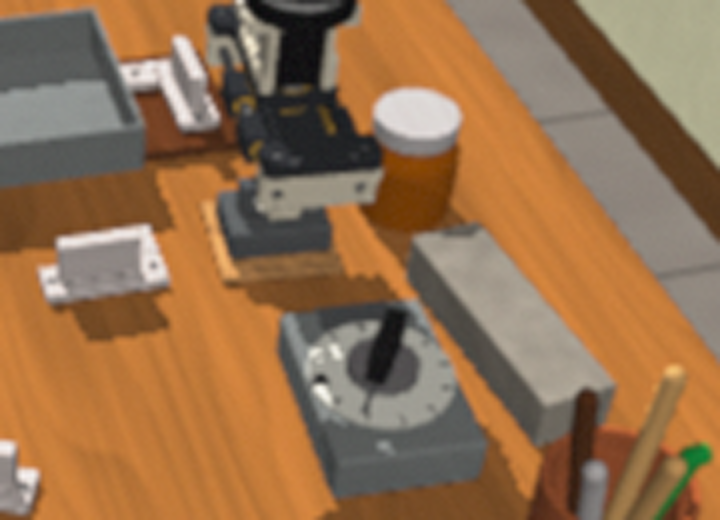

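The weight is centred over the pad and the jar and stone are clear. Lowering until contact.

Emit:
apply_moves --commands '[[[1,0,0,-0.006,0],[1,0,0,-0.006,0],[1,0,0,-0.003,0],[1,0,0,0,0]]]'

```text
t: 6.3
eef_pos: [0.6883, 0.1668, 0.0567]
ee_rot: [-3.141, -0.001, -0.101]
force: [-1.6, -0.2, -2.8]
width: 0.0134
gripper_force: 50.0
```

Emit:
apply_moves --commands '[[[-0.3,0,0,0,0],[-0.3,0,0,0,0],[-0.3,0,0,0,0],[-0.3,0,0,0,0],[-0.3,0,0,0.1,0],[-0.3,0,0,0.2,0],[-0.3,0,0,0.2,0],[-0.3,0,0,0.2,0],[-0.3,-0.1,-0.2,0.2,0.032],[-0.3,-0.1,-0.2,0.05,0],[-0.3,-0.1,-0.2,0,0],[-0.3,-0.1,-0.2,0,0]]]'

```text
t: 7.5
eef_pos: [0.6108, 0.0122, 0.2404]
ee_rot: [-3.141, -0.002, -0.0]
force: [1.8, 0.4, -0.2]
width: 0.0568
gripper_force: 0.0
```

Emit:
apply_moves --commands '[[[-0.3,-0.05,-0.13,0,0],[-0.3,0,0,0,0],[-0.3,0,0,0,0]]]'

```text
t: 7.8
eef_pos: [0.6015, -0.0132, 0.24]
ee_rot: [-3.141, -0.001, -0.002]
force: [1.0, -0.1, -0.9]
width: 0.0573
gripper_force: 0.0
```

```bash
python3 - <<'E'
from h import *
f=grab('wrist'); im=f['image']
s=arm.get_state();print(s['t'],s['eef_pos'],s['ee_rot'],s['force'],s['width'])
for p in proj(f,[[.7,-.018,.04],[.7,-.018,.076]]): print(p)
q=proj(f,[[.7,-.018,.04]])[0].astype(int)
c=im[max(q[1]-70,0):q[1]+70,q[0]-80:q[0]+80]
print('origin',q[0]-80,max(q[1]-70,0),c.shape)
big=np.zeros((560,800,3),np.uint8); z=cv2.resize(c,None,fx=3,fy=3,interpolation=cv2.INTER_CUBIC); big[:z.shape[0],:z.shape[1]]=z
big[:200,480:800]=cv2.resize(im,(320,200),interpolation=cv2.INTER_AREA)
g=grab('scene')['image']; big[210:210+330,480:800]=cv2.resize(g[240:360,370:486],(320,330)) 
cv2.imwrite('pics/w3.png',big)
E
```

```text
7.85 [ 0.60179469 -0.01255161  0.2397482 ] [-3.14138369e+00 -8.58503599e-04 -1.17689264e-03] [-0.39583345  0.45739953 -0.17745581] 0.05728299193329387
[318.93323311  87.07627365]
[319.34079713  83.64819714]
origin 238 17 (140, 160, 3)
```

View pics/w3.png

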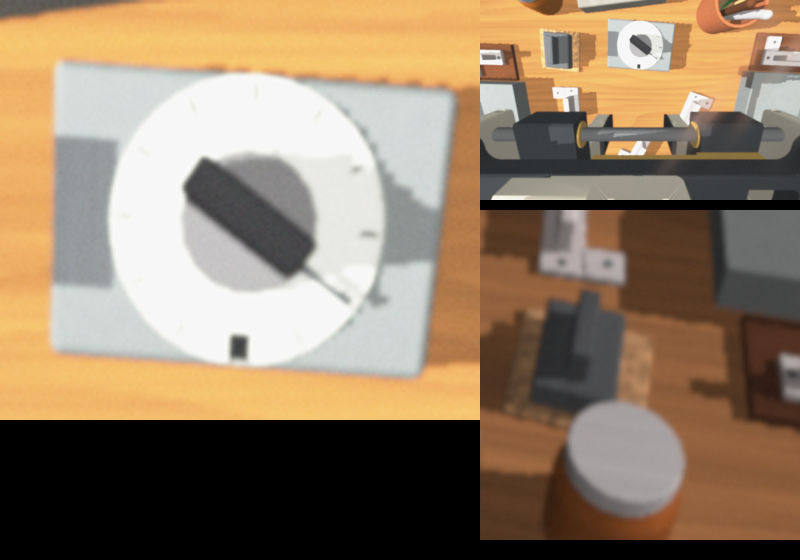

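```bash
python3 - <<'E'
from h import *
f=load('wrist'); im=f['image']
g=cv2.GaussianBlur(cv2.cvtColor(im,cv2.COLOR_BGR2GRAY),(3,3),0)
o=np.array([238,17])
# bar mask
m=np.zeros_like(g); m[17:157,238:398]=(g[17:157,238:398]<75)*255
n,l,st,ce=cv2.connectedComponentsWithStats(m)
for i in np.argsort(-st[1:,4])[:4]+1:
    ys,xs=np.where(l==i); r=cv2.minAreaRect(np.c_[xs,ys].astype(np.float32)); print(st[i],ce[i],r)
    if st[i,4]>200:
        P=np.array([ray(f,*p,.076)[:2] for p in cv2.boxPoints(r)]);print('bar',P.mean(0),np.linalg.norm(np.roll(P,1,0)-P,axis=1)); B=P.mean(0)
        d=P-np.roll(P,1,0); d=d[np.argmax(np.linalg.norm(d,axis=1))];print('bar ang',np.arctan2(d[1],d[0]))
for z in(.037,.042):
    Z=ray(f,317.7,133,z)[:2]; T=ray(f,354.3,117.3,z)[:2]; d=Z-B; e=T-B
    az=np.arctan2(d[1],d[0]);ap=np.arctan2(e[1],e[0]); print(z,Z,T,'zero',az,'ptr',ap,'knob',(ap-az+np.pi)%(2*np.pi)-np.pi)
E
```

```text
[302  73  39  34 508] [321.27755906  90.21259843] ((320.49676513671875, 89.37246704101562), (44.03723907470703, 12.90408706665039), 38.36748504638672)
bar [ 0.69478015 -0.01926781] [0.04079936 0.01158979 0.04047816 0.01183595]
bar ang 0.9263602195786319
[317 131   1   3   3] [317. 132.] ((317.0, 132.0), (2.0, 0.0), -90.0)
0.037 [ 0.65252361 -0.01676949] [ 0.66923699 -0.0565661 ] zero 3.0825387040996484 ptr -2.1712715429509815 knob 1.029375060128956
0.042 [ 0.65280573 -0.01673592] [ 0.66927311 -0.05594678] zero 3.0813457746290753 ptr -2.1784372975084234 knob 1.023402235042088
```

Weight is centred on the pad. The knob is at (0.695, −0.019) with the bar at 0.93 rad, and it needs about −1.01 rad.

Emit:
apply_moves --commands '[[[-0.3,0.066,-0.005,0,0.0423],[-0.3,0.066,-0.005,0,0.0423],[-0.3,0.066,-0.005,0,0.0423],[-0.3,0.066,-0.005,0,0.0423],[-0.3,0.066,-0.005,0,0.0423],[-0.3,0.066,-0.005,0,0.0423],[-0.3,0.069,-0.003,0,0.0423],[-0.3,0,0,-0.2,0],[-0.3,0,0,-0.2,0],[-0.3,0,0,-0.1,0],[-0.3,0,0,0,0]]]'

```text
t: 9.0
eef_pos: [0.6927, -0.0184, 0.1348]
ee_rot: [-3.136, 0.005, 0.93]
force: [-0.6, -0.4, -0.0]
width: 0.0567
gripper_force: 0.0
```

Emit:
apply_moves --commands '[[[-0.3,0.01,-0.004,-0.15,0],[-0.3,0,0,-0.1,0],[-0.3,0,0,-0.05,0],[-0.3,0,0,0,0],[-0.3,0,0,0,0]]]'

```text
t: 9.5
eef_pos: [0.6975, -0.0196, 0.0808]
ee_rot: [3.14, -0.001, 0.93]
force: [-0.4, 0.7, 0.3]
width: 0.0567
gripper_force: 0.0
```

Emit:
apply_moves --commands '[[[-0.3,-0.01,0,-0.035,0],[-0.3,0,0,0,0],[0.4,0,0,0,0],[1,0,0,0,0],[1,0,0,0,0],[1,0,0,0,0],[1,0,0,0,0],[1,0,0,0,0]]]' --force 20

```text
t: 10.3
eef_pos: [0.6945, -0.02, 0.0724]
ee_rot: [-3.142, 0.0, 0.929]
force: [0.6, 0.8, 0.5]
width: 0.0146
gripper_force: 0.0
```

Emit:
apply_moves --commands '[[[1,0,0,0,0],[1,0,0,0,0],[1,0,0,0,-0.02],[1,0,0,0,-0.04],[1,0,0,0,-0.04],[1,0,0,0,-0.04],[1,0,0,0,-0.04],[1,0,0,0,-0.04],[1,0,0,0,-0.04],[1,0,0,0,-0.04],[1,0,0,0,-0.018],[1,0,0,0,0]]]'

```text
t: 11.5
eef_pos: [0.6933, -0.0175, 0.0724]
ee_rot: [-3.139, 0.002, -0.071]
force: [-6.2, 10.9, 5.9]
width: 0.0138
gripper_force: 20.0
```

Emit:
apply_moves --commands '[[[1,0,0,0,0],[1,0,0,0,0],[-0.3,0,0,0,0],[-0.3,0,0,0,0],[-0.3,0,0,0,0],[-0.3,0,0,0.1,0],[-0.3,0,0,0.2,0],[-0.3,0,0,0.2,0],[-0.3,-0.15,0,0.2,0],[-0.3,-0.15,0,0.12,0.022],[-0.3,-0.15,0,0,0],[-0.3,0,0,0,0]]]'

```text
t: 12.7
eef_pos: [0.602, -0.0204, 0.2384]
ee_rot: [-3.14, -0.002, -0.001]
force: [0.9, 0.1, 0.8]
width: 0.0567
gripper_force: 0.0
```

```bash
python3 - <<'E'
from h import *
arm.get_state()
f=grab('wrist'); im=f['image']; s=arm.get_state();print(s['t'],s['eef_pos'],s['ee_rot'],s['force'])
g=cv2.GaussianBlur(cv2.cvtColor(im,cv2.COLOR_BGR2GRAY),(3,3),0)
q=proj(f,[[.695,-.019,.05]])[0].astype(int)
x0,y0=q[0]-70,max(q[1]-65,0)
for th in (75,100):
  m=np.zeros_like(g); m[y0:q[1]+65,x0:q[0]+70]=(g[y0:q[1]+65,x0:q[0]+70]<th)*255
  n,l,st,ce=cv2.connectedComponentsWithStats(m)
  for i in np.argsort(-st[1:,4])[:3]+1:
    ys,xs=np.where(l==i); r=cv2.minAreaRect(np.c_[xs,ys].astype(np.float32)); print(st[i],ce[i],r)
c=im[y0:q[1]+65,x0:q[0]+70]; print(x0,y0)
cv2.imwrite('pics/w4.png',np.hstack([cv2.resize(c,None,fx=3.5,fy=3.5,interpolation=cv2.INTER_CUBIC)]))
E
```

```text
12.75 [ 0.60346631 -0.0203872   0.237757  ] [-3.14101733e+00 -1.96464947e-03 -6.48248581e-04] [ 0.69309595 -0.18128011  0.32830315]
[308  68  13  45 425] [313.89176471  91.63529412] ((313.75848388671875, 89.98536682128906), (10.526140213012695, 44.40336990356445), 3.468229293823242)
[311  67   3   2   5] [312.2  67.4] ((312.0, 67.5), (1.0, 2.0), 90.0)
[306  65  16  49 634] [313.55678233  89.38485804] ((313.64178466796875, 89.16011047363281), (13.460150718688965, 48.033077239990234), 3.4682295322418213)
243 26
```

View pics/w4.png

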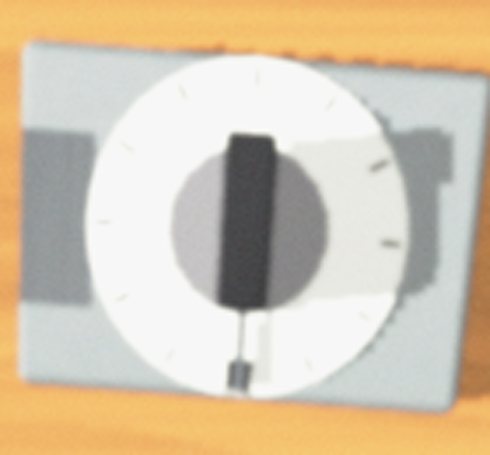

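The pointer line runs into the middle of the zero bar, crop (240,375), so the knob is set. Next, an overview of the brackets and a detector.

```bash
cat >> h.py <<'E'
def det(f,lim=(.33,.66,-.235,.25)):
    hsv=cv2.cvtColor(f['image'],cv2.COLOR_BGR2HSV)
    m=((hsv[:,:,1]<70)&(hsv[:,:,2]>90)).astype(np.uint8)*255; m[225:]=0
    m=cv2.morphologyEx(m,cv2.MORPH_OPEN,np.ones((3,3)))
    out=[]
    for c in cv2.findContours(m,0,1)[0]:
        if cv2.contourArea(c)<500: continue
        P=np.array([ray(f,*p[0],.008)[:2] for p in c])
        mn,mx=P.min(0),P.max(0)
        if mn[0]<lim[0] or mx[0]>lim[1] or mn[1]<lim[2] or mx[1]>lim[3]: continue
        r=cv2.minAreaRect((P*1000).astype(np.float32)); B=cv2.boxPoints(r)/1000; ce=np.array(r[0])/1000
        e=[B[1]-B[0],B[2]-B[1]]; e.sort(key=np.linalg.norm); W,L=[np.linalg.norm(x) for x in e]
        u=e[1]/L; v=np.array([-u[1],u[0]])
        Q=np.c_[(P-ce)@u,(P-ce)@v]
        # which quadrant corner of the rectangle is emptiest
        d={(a,b):np.min(np.hypot(Q[:,0]-a*L/2,Q[:,1]-b*W/2)) for a in(-1,1) for b in(-1,1)}
        (a,b)=max(d,key=d.get); h=-a*u; hand='L' if (-a*b)>0 else 'R'
        mid=ce-v*(-b)*.0*0+v*b*(-1)*0  # placeholder kept zero
        mid=ce-b*v*(W/2-.016)*(1) if False else ce-(b*v)*(W/2-.016)
        out.append(dict(hand=hand,yaw=float(np.arctan2(h[1],h[0])),ce=ce,mid=mid,L=L,W=W,gap=d[(a,b)]))
    return out
def show(o):
    for x in o: print(x['hand'],'mid',x['mid'].round(4),'yaw %.3f'%x['yaw'],'LW %.3f %.3f gap %.3f'%(x['L'],x['W'],x['gap']))
E
python3 - <<'E'
import re
s=open('h.py').read()
a=s.index("        mid=ce-v*(-b)"); b=s.index("        out.append")
# toe lies on side b (the empty corner is beside the plate, on the toe's side); plate edge is at -b*W/2
s=s[:a]+"        mid=ce-b*v*(W/2-.016)\n"+s[b:]
open('h.py','w').write(s)
E
```

Emit:
apply_moves --commands '[[[-0.3,-0.15,0.015,0.09,0],[-0.3,-0.15,0.015,0.09,0],[-0.3,-0.15,0.015,0.09,0],[-0.3,-0.15,0.015,0.09,0],[-0.3,-0.15,0.015,0.09,0],[-0.3,-0.15,0.015,0,0],[-0.3,0,0,0,0],[-0.3,0,0,0,0]]]'

```text
t: 13.55
eef_pos: [0.4248, -0.0019, 0.3268]
ee_rot: [-3.141, -0.001, -0.0]
force: [0.4, 0.3, 0.1]
width: 0.0573
gripper_force: 0.0
```

```bash
python3 - <<'E'
from h import *
f=grab('wrist'); im=f['image']; cv2.imwrite('pics/w5.png',im); s=arm.get_state();print(s['t'],s['eef_pos'],s['ee_rot'])
show(det(f))
E
```

```text
13.6 [ 0.42516406 -0.00193899  0.3264296 ] [ 3.14143290e+00 -3.22575313e-04 -4.26550495e-04]
R mid [ 0.4194 -0.0161] yaw 2.697 LW 0.092 0.064 gap 0.031
L mid [ 0.4266 -0.172 ] yaw 2.751 LW 0.092 0.066 gap 0.029
L mid [0.427  0.1711] yaw -2.941 LW 0.092 0.069 gap 0.030
R mid [ 0.5418 -0.1454] yaw -0.335 LW 0.092 0.064 gap 0.029
L mid [0.5551 0.1508] yaw -0.017 LW 0.091 0.065 gap 0.031
```

View pics/w5.png

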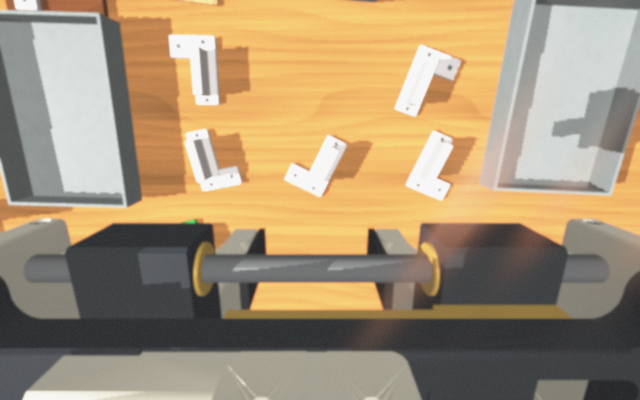

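Five brackets (3 left-hand, 2 right-hand), both bins empty, and every hand agrees with my reading of the first images. Now bin poses and place targets.

```bash
python3 - <<'E'
from h import *
f=load('wrist')
for n,c in (('B',[(516,0),(483,188),(612,194)]),('A',[(106,13),(140,206),(8,206),])):
    P=np.array([ray(f,*p,.05)[:2] for p in c]); print(n,P.round(4))
    d=P[0]-P[1]; th=np.arctan2(d[1],d[0]); e=P[2]-P[1]; print('yaw',th, np.arctan2(e[1],e[0]),np.linalg.norm(d),np.linalg.norm(e))
    u=np.array([np.cos(th),np.sin(th)]); v=np.array([-u[1],u[0]])
    s=1 if n=='A' else -1
    print('centre',P[1]+u*.124+v*s*.084)
g=load('side')
for c in [(427,262),(442,240)]: print('pot base',ray(g,*c,0)[:2])
sc=load('scene'); print('pot sc',ray(sc,208,316,0)[:2])
E
```

```text
B [[ 0.6292 -0.2446]
 [ 0.3961 -0.2389]
 [ 0.3876 -0.4231]]
yaw -0.024371933775496565 -1.6169879944375487 0.2331682197213339 0.1844171964411399
centre [ 0.51798796 -0.32591672]
A [[0.6142 0.252 ]
 [0.369  0.2477]
 [0.3688 0.436 ]]
yaw 0.017387219633650485 1.5719133309762723 0.2452259438975166 0.18831045376340935
centre [0.49156468 0.33386929]
pot base [ 0.72575736 -0.22354374]
pot base [ 0.79082777 -0.17241679]
pot sc [ 0.79076443 -0.1778518 ]
```

Emit:
apply_moves --commands '[[[-0.3,0.13,0.153,-0.1,-0.005],[-0.3,0.13,0.153,-0.1,0],[-0.3,0.13,0.153,-0.1,0],[-0.3,0.13,0.153,-0.1,0],[-0.3,0.13,0.153,-0.1,0],[-0.3,0,0,-0.2,0],[-0.3,0,0,-0.2,0],[-0.3,0,0,-0.2,0],[-0.3,0,0,-0.15,0],[-0.3,0,0,0,0],[-0.3,0,0,0,0]]]' --force 40

```text
t: 14.7
eef_pos: [0.5551, 0.1507, 0.0757]
ee_rot: [3.14, 0.002, -0.016]
force: [-0.4, 0.1, 0.7]
width: 0.0569
gripper_force: 0.0
```

Emit:
apply_moves --commands '[[[-0.3,0,0,-0.12,0],[-0.3,0,0,-0.082,0],[-0.3,0,0,0,0],[1,0,0,0,0],[1,0,0,0,0],[1,0,0,0,0],[1,0,0,0,0],[1,0,0,0,0],[1,0,0,0,0],[1,0,0,0,0],[1,0,0,0.1,0],[1,0,0,0.2,0]]]'

```text
t: 15.9
eef_pos: [0.5521, 0.1497, 0.0934]
ee_rot: [3.138, 0.007, -0.017]
force: [2.0, 0.7, -1.9]
width: 0.0116
gripper_force: 40.0
```

Emit:
apply_moves --commands '[[[1,0,0,0.2,0],[1,0,0,0.1,0],[1,0,0,0,0]]]'

```text
t: 16.2
eef_pos: [0.556, 0.1518, 0.1593]
ee_rot: [-3.139, -0.005, -0.016]
force: [-0.0, 0.3, -1.9]
width: 0.012
gripper_force: 40.0
```

Emit:
apply_moves --commands '[[[1,0.007,0.0885,0,0.0455],[1,0.007,0.0885,0,0.0455],[1,0.007,0.0885,0,0.0455],[1,0.007,0.0885,0,0.0455],[1,0.007,0.0885,0,0.0455],[1,0.007,0.0885,0,0.0455],[1,0.007,0.0885,0,0.0455],[1,0.007,0.0885,0,0.0455],[1,0.007,0.0885,0,0.0455],[1,0.007,0.0885,0,0.0455],[1,0.005,0.0875,0,0.0455],[1,0,0,0,0]]]'

```text
t: 17.4
eef_pos: [0.5688, 0.3468, 0.1538]
ee_rot: [-3.14, 0.002, 1.561]
force: [0.2, 0.3, -2.0]
width: 0.0116
gripper_force: 40.0
```

Emit:
apply_moves --commands '[[[1,0,0,0,0],[1,0,0,-0.15,0],[1,0,0,-0.15,0],[1,0,0,-0.1,0],[1,0,0,-0.05,0],[1,0,0,0,0],[1,0,0,0,0]]]'

```text
t: 18.1
eef_pos: [0.5699, 0.3455, 0.0667]
ee_rot: [3.141, -0.0, 1.556]
force: [0.6, 0.8, -1.7]
width: 0.0117
gripper_force: 40.0
```

Emit:
apply_moves --commands '[[[1,0,0,-0.05,0],[1,0,0,-0.033,0],[1,0,0,0,0],[0.3,0,0,0,0],[0.3,0,0,0,0],[0.3,0,0,0,0],[0.3,0,0,0.1,0],[0.3,0,0,0.2,0],[0.3,0,0,0.2,0],[0.3,0,0,0.2,0],[0.3,0,0,0.2,0],[0.3,0,0,0,0]]]'

```text
t: 19.3
eef_pos: [0.5719, 0.3471, 0.2366]
ee_rot: [3.133, -0.007, 1.557]
force: [0.9, 0.3, 0.2]
width: 0.0307
gripper_force: 0.0
```

Emit:
apply_moves --commands '[[[0,-0.0935,-0.0955,0,-0.0432],[0,-0.0935,-0.0955,0,-0.0432],[0,-0.0935,-0.0955,0,-0.0432],[0,-0.0935,-0.0955,0,-0.0432],[-0.3,-0.0935,-0.0955,0,-0.0432],[-0.3,-0.0935,-0.0955,0,-0.0432],[-0.3,-0.0935,-0.0955,0,-0.0432],[-0.3,-0.0935,-0.0955,0,-0.0432],[-0.3,-0.0935,-0.0955,0,-0.0432],[-0.3,-0.0935,-0.0955,0,-0.0432],[-0.3,0,0,0,0],[-0.3,0,0,0,0]]]'

```text
t: 20.5
eef_pos: [0.3825, 0.1544, 0.2299]
ee_rot: [-3.141, -0.001, 0.2]
force: [0.4, -0.0, -0.4]
width: 0.057
gripper_force: 0.0
```

```bash
python3 - <<'E'
from h import *
f=grab('wrist'); s=arm.get_state();print(s['t'],s['eef_pos'],s['ee_rot'])
show(det(f))
E
```

```text
20.55 [0.38282148 0.15481202 0.22974537] [-3.14089110e+00 -1.12795468e-03  2.00606561e-01]
R mid [ 0.4285 -0.1683] yaw -0.324 LW 0.092 0.070 gap 0.023
R mid [ 0.4151 -0.0239] yaw 2.670 LW 0.091 0.074 gap 0.030
L mid [0.4285 0.1667] yaw -2.940 LW 0.090 0.063 gap 0.030
L mid [ 0.5424 -0.1429] yaw 2.805 LW 0.092 0.057 gap 0.022
```

Emit:
apply_moves --commands '[[[-0.3,0.114,0.03,-0.1,0],[-0.3,0.114,0.03,-0.1,0],[-0.3,0,0,-0.2,0],[-0.3,0,0,-0.2,0],[-0.3,0,0,-0.15,0],[-0.3,0,0,-0.05,0],[-0.3,0,0,0,0],[-0.3,0,0,0,0]]]'

```text
t: 21.35
eef_pos: [0.429, 0.1673, 0.0703]
ee_rot: [-3.141, -0.001, 0.2]
force: [-0.1, 0.7, 1.0]
width: 0.0568
gripper_force: 0.0
```

Emit:
apply_moves --commands '[[[-0.3,0,0,-0.1,0],[-0.3,0,0,-0.075,0],[-0.3,0,0,0,0],[1,0,0,0,0],[1,0,0,0,0],[1,0,0,0,0],[1,0,0,0,0],[1,0,0,0,0],[1,0,0,0,0],[1,0,0,0,0],[1,0,0,0.1,0],[1,0,0,0.2,0]]]'

```text
t: 22.55
eef_pos: [0.4262, 0.1648, 0.0925]
ee_rot: [3.138, 0.006, 0.198]
force: [1.3, 0.8, -2.2]
width: 0.0118
gripper_force: 40.0
```

Emit:
apply_moves --commands '[[[1,0,0,0.2,0],[1,0,0,0.1,0],[1,0,0,0,0]]]'

```text
t: 22.85
eef_pos: [0.4294, 0.1676, 0.1573]
ee_rot: [-3.139, -0.005, 0.199]
force: [0.7, -0.5, -1.7]
width: 0.0121
gripper_force: 40.0
```

Emit:
apply_moves --commands '[[[1,0.0306,0.0744,0,-0.0437],[1,0.0306,0.0744,0,-0.0437],[1,0.0306,0.0744,0,-0.0437],[1,0.0306,0.0744,0,-0.0437],[1,0.0306,0.0744,0,-0.0437],[1,0.0306,0.0744,0,-0.0437],[1,0.0306,0.0744,0,-0.0437],[1,0.0306,0.0744,0,-0.0437],[1,0.0306,0.0744,0,-0.0437],[1,0.0306,0.0744,0,-0.0437],[1,0.0306,0.0744,0,-0.0437],[1,0.0306,0.0744,0,-0.0437]]]'

```text
t: 24.05
eef_pos: [0.501, 0.345, 0.1523]
ee_rot: [3.139, -0.002, -1.454]
force: [-0.0, -0.5, -1.3]
width: 0.012
gripper_force: 40.0
```

Emit:
apply_moves --commands '[[[1,0,0,0,-0.0437],[1,0,0,0,0],[1,0,0,-0.15,0],[1,0,0,-0.15,0],[1,0,0,-0.1,0],[1,0,0,-0.05,0],[1,0,0,0,0],[1,0,0,0,0]]]'

```text
t: 24.85
eef_pos: [0.5018, 0.3452, 0.0649]
ee_rot: [-3.141, 0.0, -1.584]
force: [0.1, 0.9, -0.6]
width: 0.0118
gripper_force: 40.0
```

Emit:
apply_moves --commands '[[[1,0,0,-0.05,0],[1,0,0,-0.026,0],[1,0,0,0,0],[0.3,0,0,0,0],[0.3,0,0,0,0],[0.3,0,0,0,0],[0.3,0,0,0.1,0],[0.3,0,0,0.2,0],[0.3,0,0,0.2,0],[0.3,0,0,0.2,0],[0.3,0,0,0.2,0],[0.3,0,0,0,0]]]'

```text
t: 26.05
eef_pos: [0.5038, 0.3469, 0.2362]
ee_rot: [-3.134, 0.007, -1.585]
force: [-0.2, -0.0, 0.4]
width: 0.0306
gripper_force: 0.0
```

Emit:
apply_moves --commands '[[[0,-0.0537,-0.207,0,0.0317],[0,-0.0537,-0.207,0,0.0317],[0,-0.0537,-0.207,0,0.0317],[0,-0.0537,-0.207,0,0.0317],[-0.3,-0.0537,-0.207,0,0.0317],[-0.3,-0.0537,-0.207,0,0.0317],[-0.3,-0.0537,-0.207,0,0.0317],[-0.3,-0.0537,-0.207,0,0.0317],[-0.3,-0.0537,-0.207,0,0.0317],[-0.3,-0.0537,-0.207,0,0.0317],[-0.3,-0.0537,-0.207,0,0.0317],[-0.3,-0.0537,-0.207,0,0.0317]]]'

```text
t: 27.25
eef_pos: [0.3719, -0.1532, 0.2296]
ee_rot: [-3.141, -0.002, -0.386]
force: [1.0, 0.3, 0.3]
width: 0.0572
gripper_force: 0.0
```

Emit:
apply_moves --commands '[[[-0.3,0,0,0,0],[-0.3,0,0,0,0]]]'

```text
t: 27.45
eef_pos: [0.3722, -0.1527, 0.2293]
ee_rot: [-3.141, -0.001, -0.395]
force: [-0.8, -0.7, -0.4]
width: 0.0571
gripper_force: 0.0
```

```bash
python3 - <<'E'
from h import *
f=grab('wrist'); s=arm.get_state();print(s['t'],s['eef_pos'],s['ee_rot'])
show(det(f,(.3,.66,-.245,.25)))
# bin B outline: neutral region beyond y<-.22
hsv=cv2.cvtColor(f['image'],cv2.COLOR_BGR2HSV); m=((hsv[:,:,1]<70)).astype(np.uint8)*255; m[225:]=0
for c in cv2.findContours(cv2.morphologyEx(m,2,np.ones((3,3))),0,1)[0]:
    if cv2.contourArea(c)>3000:
        P=np.array([ray(f,*p[0],.05)[:2] for p in c]); print(cv2.contourArea(c),P.min(0),P.max(0),cv2.boundingRect(c))
E
```

```text
27.5 [ 0.37259744 -0.15190198  0.22928713] [-3.14129365e+00 -4.71289490e-04 -3.93355544e-01]
R mid [ 0.4187 -0.0172] yaw 2.683 LW 0.092 0.064 gap 0.031
L mid [ 0.4257 -0.1736] yaw 2.748 LW 0.091 0.064 gap 0.032
R mid [ 0.5359 -0.1426] yaw -0.393 LW 0.078 0.064 gap 0.026
19218.5 [ 0.38715225 -0.42344554] [ 0.51852025 -0.24500143] (352, 0, 211, 128)
```

Emit:
apply_moves --commands '[[[-0.3,0.133,-0.054,-0.1,0],[-0.3,0.133,-0.054,-0.1,0],[-0.3,0,0,-0.2,0],[-0.3,0,0,-0.2,0],[-0.3,0,0,-0.15,0],[-0.3,0,0,-0.05,0],[-0.3,0,0,0,0],[-0.3,0,0,0,0]]]'

```text
t: 28.3
eef_pos: [0.4271, -0.1728, 0.0703]
ee_rot: [-3.141, -0.001, -0.389]
force: [0.3, -0.2, 1.0]
width: 0.0569
gripper_force: 0.0
```

Emit:
apply_moves --commands '[[[-0.3,0,0,-0.1,0],[-0.3,0,0,-0.075,0],[-0.3,0,0,0,0],[1,0,0,0,0],[1,0,0,0,0],[1,0,0,0,0],[1,0,0,0,0],[1,0,0,0,0],[1,0,0,0,0],[1,0,0,0,0],[1,0,0,0.1,0],[1,0,0,0.2,0]]]'

```text
t: 29.5
eef_pos: [0.4232, -0.1732, 0.0922]
ee_rot: [3.139, 0.007, -0.391]
force: [0.9, 0.1, -1.8]
width: 0.0115
gripper_force: 40.0
```

Emit:
apply_moves --commands '[[[1,0,0,0.2,0],[1,0,0,0.1,0],[1,0,0,0,0]]]'

```text
t: 29.8
eef_pos: [0.4275, -0.1734, 0.1571]
ee_rot: [-3.14, -0.005, -0.39]
force: [0.5, -0.8, -2.4]
width: 0.0119
gripper_force: 40.0
```

Emit:
apply_moves --commands '[[[1,0.0027,0.1855,0,-0.0271],[1,0.0027,0.1855,0,-0.0271],[1,0.0027,0.1855,0,-0.0271],[1,0.0027,0.1855,0,-0.0271],[1,0.0027,0.1855,0,-0.0271],[1,0.0027,0.1855,0,-0.0271],[1,0.0027,0.1855,0,-0.0271],[1,0.0027,0.1855,0,-0.0271],[1,0.0027,0.1855,0,-0.0271],[1,0.0027,0.1855,0,-0.0271],[1,0.0027,0.1855,0,-0.0271],[1,0.0027,0.1855,0,-0.0271]]]'

```text
t: 31.0
eef_pos: [0.4314, 0.2728, 0.1526]
ee_rot: [3.14, -0.001, -1.416]
force: [0.7, 0.5, -1.9]
width: 0.0117
gripper_force: 40.0
```

Emit:
apply_moves --commands '[[[1,0.0027,0.1855,0,-0.0271],[1,0.0027,0.1855,0,-0.0271],[1,0,0,0,0],[1,0,0,0,0],[1,0,0,0,0]]]'

```text
t: 31.5
eef_pos: [0.4328, 0.3449, 0.1529]
ee_rot: [3.14, -0.002, -1.582]
force: [-0.2, -0.4, -1.5]
width: 0.0117
gripper_force: 40.0
```

Emit:
apply_moves --commands '[[[1,0,0,-0.15,0],[1,0,0,-0.15,0],[1,0,0,-0.1,0],[1,0,0,-0.05,0],[1,0,0,0,0],[1,0,0,0,0]]]'

```text
t: 32.1
eef_pos: [0.4338, 0.346, 0.0649]
ee_rot: [-3.141, 0.0, -1.583]
force: [-0.2, -0.1, -1.4]
width: 0.0115
gripper_force: 40.0
```

Emit:
apply_moves --commands '[[[1,0,0,-0.05,0],[1,0,0,-0.026,0],[1,0,0,0,0],[0.3,0,0,0,0],[0.3,0,0,0,0],[0.3,0,0,0,0],[0.3,0,0,0.1,0],[0.3,0,0,0.2,0],[0.3,0,0,0.2,0],[0.3,0,0,0.2,0],[0.3,0,0,0.2,0],[0.3,0,0,0,0]]]'

```text
t: 33.3
eef_pos: [0.4355, 0.3482, 0.2355]
ee_rot: [-3.135, 0.008, -1.582]
force: [-0.6, 0.3, -0.4]
width: 0.0312
gripper_force: 0.0
```

Emit:
apply_moves --commands '[[[0,-0.0128,-0.1815,0,0.036],[0,-0.0128,-0.1815,0,0.036],[0,-0.0128,-0.1815,0,0.036],[0,-0.0128,-0.1815,0,0.036],[-0.3,-0.0128,-0.1815,0,0.036],[-0.3,-0.0128,-0.1815,0,0.036],[-0.3,-0.0128,-0.1815,0,0.036],[-0.3,-0.0128,-0.1815,0,0.036],[-0.3,-0.0128,-0.1815,0,0.036],[-0.3,-0.0128,-0.1815,0,0.036],[-0.3,0,0,0,0],[-0.3,0,0,0,0]]]'

```text
t: 34.5
eef_pos: [0.4077, -0.0177, 0.2292]
ee_rot: [-3.141, -0.001, -0.455]
force: [0.1, 0.6, 0.3]
width: 0.0566
gripper_force: 0.0
```

```bash
python3 - <<'E'
from h import *
f=grab('wrist'); s=arm.get_state();print(s['t'],s['eef_pos'],s['ee_rot'])
show(det(f,(.3,.66,-.245,.25)))
E
```

```text
34.55 [ 0.40788159 -0.01700919  0.22914786] [-3.14099270e+00 -4.43660969e-04 -4.53935226e-01]
R mid [ 0.4197 -0.0158] yaw 2.688 LW 0.090 0.064 gap 0.032
L mid [ 0.5256 -0.1405] yaw 2.806 LW 0.058 0.034 gap 0.004
```

Emit:
apply_moves --commands '[[[-0.3,0.059,0.005,-0.2,0],[-0.3,0,0,-0.2,0],[-0.3,0,0,-0.2,0],[-0.3,0,0,-0.15,0],[-0.3,0,0,-0.05,0],[-0.3,0,0,0,0],[-0.3,0,0,0,0]]]'

```text
t: 35.25
eef_pos: [0.4206, -0.0152, 0.07]
ee_rot: [-3.141, -0.001, -0.451]
force: [0.3, 1.0, -0.2]
width: 0.0574
gripper_force: 0.0
```

Emit:
apply_moves --commands '[[[-0.3,0,0,-0.1,0],[-0.3,0,0,-0.073,0],[-0.3,0,0,0,0],[1,0,0,0,0],[1,0,0,0,0],[1,0,0,0,0],[1,0,0,0,0],[1,0,0,0,0],[1,0,0,0,0],[1,0,0,0,0],[1,0,0,0.1,0],[1,0,0,0.2,0]]]'

```text
t: 36.45
eef_pos: [0.4173, -0.0168, 0.0927]
ee_rot: [3.136, 0.005, -0.452]
force: [1.4, -0.7, -1.5]
width: 0.0118
gripper_force: 40.0
```

Emit:
apply_moves --commands '[[[1,0,0,0.2,0],[1,0,0,0.1,0],[1,0,0,0,0]]]'

```text
t: 36.75
eef_pos: [0.4211, -0.0154, 0.1571]
ee_rot: [-3.138, -0.004, -0.451]
force: [-0.2, -0.6, -2.7]
width: 0.0114
gripper_force: 40.0
```

Emit:
apply_moves --commands '[[[1,0.0125,-0.197,0.065,0.018],[1,0.0125,-0.197,0.065,0.018],[1,0.0125,-0.197,0.065,0.018],[1,0.0125,-0.197,0.065,0.018],[1,0.0125,-0.197,0.065,0.018],[1,0.0125,-0.197,0.065,0.018],[1,0.0125,-0.197,0.065,0.018],[1,0.0125,-0.197,0.065,0.018],[1,0,0,0,0],[1,0,0,0,0]]]'

```text
t: 37.75
eef_pos: [0.4388, -0.3316, 0.2564]
ee_rot: [-3.14, 0.003, -0.002]
force: [-0.3, 1.2, -1.7]
width: 0.0116
gripper_force: 40.0
```

```bash
python3 - <<'E'
from h import *
f=grab('wrist'); im=f['image'];cv2.imwrite('pics/w6.png',im); s=arm.get_state();print(s['t'],s['eef_pos'],s['ee_rot'],s['width'])
hsv=cv2.cvtColor(im,cv2.COLOR_BGR2HSV); m=((hsv[:,:,1]<70)).astype(np.uint8)*255; m[225:]=0
for c in cv2.findContours(cv2.morphologyEx(m,2,np.ones((3,3))),0,1)[0]:
    if cv2.contourArea(c)>3000: print(cv2.contourArea(c),cv2.boundingRect(c))
c=max(cv2.findContours(cv2.morphologyEx(m,2,np.ones((3,3))),0,1)[0],key=cv2.contourArea)
for v in (15,60,100,140,170):
    xs=np.where(m[v,150:480])[0]+150; 
    if len(xs): print(v,xs.min(),xs.max(),ray(f,xs.min(),v,.05)[:2].round(4),ray(f,xs.max(),v,.05)[:2].round(4))
E
```

```text
37.8 [ 0.43873856 -0.33085394  0.25644974] [-3.13998179e+00  2.75608506e-03 -8.92501583e-04] 0.01182696172211706
3261.0 (136, 44, 73, 84)
33878.5 (246, 0, 169, 225)
15 246 412 [ 0.6055 -0.2625] [ 0.6055 -0.4301]
60 150 407 [ 0.5637 -0.1595] [ 0.5636 -0.4284]
100 150 403 [ 0.5238 -0.1536] [ 0.5237 -0.4272]
140 248 398 [ 0.4811 -0.257 ] [ 0.481  -0.4249]
170 248 394 [ 0.4471 -0.2549] [ 0.447  -0.4227]
```

View pics/w6.png

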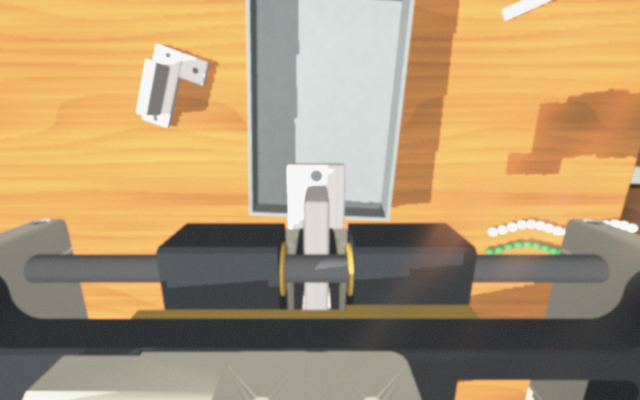

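Bin B is centred at about (0.52, −0.343) with yaw −0.048. The held R bracket is visible at (315,200), gripped squarely, and the last bracket is at (172,85).

Emit:
apply_moves --commands '[[[1,0.013,-0.004,-0.04,-0.0429],[1,0.013,-0.004,-0.04,-0.0429],[1,0.013,-0.004,-0.04,-0.0429],[1,0.013,-0.004,-0.04,-0.0429],[1,0.013,-0.004,-0.04,-0.0429],[1,0.013,-0.004,-0.04,-0.0429],[1,0.013,-0.004,-0.04,-0.0429],[1,0.013,-0.004,-0.04,-0.0429],[1,0.013,-0.004,-0.04,-0.0429],[1,0.013,-0.004,-0.04,-0.0429],[1,0.013,-0.004,-0.04,-0.0429],[1,0.012,-0.004,-0.04,-0.0429]]]'

```text
t: 39.0
eef_pos: [0.4703, -0.3391, 0.1612]
ee_rot: [3.14, 0.001, -1.621]
force: [-0.2, -0.3, -1.1]
width: 0.0117
gripper_force: 40.0
```

Emit:
apply_moves --commands '[[[1,0,0,0,0],[1,0,0,-0.15,0],[1,0,0,-0.15,0],[1,0,0,-0.1,0],[1,0,0,-0.05,0],[1,0,0,0,0],[1,0,0,0,0]]]'

```text
t: 39.7
eef_pos: [0.4712, -0.3407, 0.0732]
ee_rot: [-3.141, -0.0, -1.614]
force: [0.5, -0.4, -1.6]
width: 0.0117
gripper_force: 40.0
```

Emit:
apply_moves --commands '[[[1,0,0,-0.07,0],[1,0,0,-0.046,0],[1,0,0,0,0],[0.3,0,0,0,0],[0.3,0,0,0,0],[0.3,0,0,0,0],[0.3,0,0,0.1,0],[0.3,0,0,0.2,0],[0.3,0,0,0.2,0],[0.3,0,0,0.2,0],[0.3,0,0,0.2,0],[0.3,0,0,0,0]]]'

```text
t: 40.9
eef_pos: [0.4732, -0.3423, 0.2362]
ee_rot: [-3.132, -0.005, -1.616]
force: [0.1, -0.2, -0.3]
width: 0.0306
gripper_force: 0.0
```

Emit:
apply_moves --commands '[[[0,0,0.1105,0,0.0408],[0,0,0.1105,0,0.0408],[0,0,0.1105,0,0.0408],[0,0,0.1105,0,0.0408],[-0.3,0,0.1105,0,0.0408],[-0.3,0,0.1105,0,0.0408],[-0.3,0,0.1105,0,0.0408],[-0.3,0,0.1105,0,0.0408],[-0.3,0,0.1105,0,0.0408],[-0.3,0,0.1105,0,0.0408],[-0.3,0,0,0,0],[-0.3,0,0,0,0]]]'

```text
t: 42.1
eef_pos: [0.4706, -0.1195, 0.2295]
ee_rot: [-3.141, -0.001, -0.335]
force: [0.3, 0.2, 0.5]
width: 0.0568
gripper_force: 0.0
```

```bash
python3 - <<'E'
from h import *
f=grab('wrist'); s=arm.get_state();print(s['t'],s['eef_pos'],s['ee_rot'])
show(det(f,(.3,.7,-.245,.25)))
E
```

```text
42.15 [ 0.47060117 -0.11982897  0.22937377] [-3.14147027e+00 -4.12133491e-04 -3.35793555e-01]
R mid [ 0.5414 -0.1462] yaw -0.333 LW 0.090 0.064 gap 0.030
```

Emit:
apply_moves --commands '[[[-0.3,0.177,-0.066,-0.1,0],[-0.3,0.177,-0.066,-0.1,0],[-0.3,0,0,-0.2,0],[-0.3,0,0,-0.2,0],[-0.3,0,0,-0.15,0],[-0.3,0,0,-0.05,0],[-0.3,0,0,0,0],[-0.3,0,0,0,0]]]'

```text
t: 42.95
eef_pos: [0.5424, -0.1466, 0.0705]
ee_rot: [-3.141, -0.002, -0.335]
force: [0.4, 0.3, 0.9]
width: 0.0567
gripper_force: 0.0
```

Emit:
apply_moves --commands '[[[-0.3,0,0,-0.1,0],[-0.3,0,0,-0.075,0],[-0.3,0,0,0,0],[1,0,0,0,0],[1,0,0,0,0],[1,0,0,0,0],[1,0,0,0,0],[1,0,0,0,0],[1,0,0,0,0],[1,0,0,0,0],[1,0,0,0.1,0],[1,0,0,0.2,0]]]'

```text
t: 44.15
eef_pos: [0.5387, -0.1461, 0.0916]
ee_rot: [3.139, 0.007, -0.335]
force: [1.7, -0.5, -1.8]
width: 0.0119
gripper_force: 40.0
```

Emit:
apply_moves --commands '[[[1,0,0,0.2,0],[1,0,0,0.1,0],[1,0,0,0,0]]]'

```text
t: 44.45
eef_pos: [0.5431, -0.1462, 0.1574]
ee_rot: [-3.14, -0.005, -0.334]
force: [0.4, 0.1, -2.8]
width: 0.0121
gripper_force: 40.0
```

Emit:
apply_moves --commands '[[[1,0.0195,-0.1,0,-0.0409],[1,0.0195,-0.1,0,-0.0409],[1,0.0195,-0.1,0,-0.0409],[1,0.0195,-0.1,0,-0.0409],[1,0.0195,-0.1,0,-0.0409],[1,0.0195,-0.1,0,-0.0409],[1,0.0195,-0.1,0,-0.0409],[1,0.0195,-0.1,0,-0.0409],[1,0.0195,-0.1,0,-0.0409],[1,0.0195,-0.1,0,-0.0409],[1,0,0,0,0],[1,0,0,0,0]]]'

```text
t: 45.65
eef_pos: [0.5794, -0.3461, 0.1521]
ee_rot: [3.139, 0.001, -1.619]
force: [-0.2, -0.2, -1.8]
width: 0.0115
gripper_force: 40.0
```

Emit:
apply_moves --commands '[[[1,0,0,-0.15,0],[1,0,0,-0.15,0],[1,0,0,-0.1,0],[1,0,0,-0.05,0],[1,0,0,0,0],[1,0,0,0,0]]]'

```text
t: 46.25
eef_pos: [0.5809, -0.346, 0.0649]
ee_rot: [-3.141, -0.0, -1.618]
force: [-0.1, 0.3, -1.9]
width: 0.012
gripper_force: 40.0
```

Emit:
apply_moves --commands '[[[1,0,0,-0.05,0],[1,0,0,-0.025,0],[1,0,0,0,0],[0.3,0,0,0,0],[0.3,0,0,0,0],[0.3,0,0,0,0],[0.3,0,0,0.1,0],[0.3,0,0,0.2,0],[0.3,0,0,0.2,0],[0.3,0,0,0.2,0],[0.3,0,0,0.2,0],[0.3,0,0,0,0]]]'

```text
t: 47.45
eef_pos: [0.583, -0.3477, 0.2369]
ee_rot: [-3.131, -0.004, -1.619]
force: [0.2, 0.4, 1.0]
width: 0.0305
gripper_force: 0.0
```

Emit:
apply_moves --commands '[[[0,-0.0637,0.145,0.04,0.043],[0,-0.0637,0.145,0.04,0.043],[0,-0.0637,0.145,0.04,0.043],[0,-0.0637,0.145,0.04,0.043],[0,-0.0637,0.145,0.04,0.043],[0,-0.0637,0.145,0.04,0.043],[0,-0.0637,0.145,0.04,0.043],[0,-0.0637,0.145,0.04,0.043],[0,-0.0637,0.145,0.04,0.043],[0,-0.0637,0.145,0.04,0.043],[0,-0.0637,0.145,0.04,0.043],[0,-0.0637,0.145,0.04,0.043]]]'

```text
t: 48.65
eef_pos: [0.4268, 0.0027, 0.3258]
ee_rot: [-3.141, -0.001, 0.007]
force: [1.0, 0.7, 0.2]
width: 0.0438
gripper_force: 0.0
```

Emit:
apply_moves --commands '[[[0,0,0,0,0],[0,0,0,0,0],[0,0,0,0,0]]]'

```text
t: 48.95
eef_pos: [0.4275, 0.0015, 0.325]
ee_rot: [3.142, 0.0, 0.0]
force: [-0.0, -1.1, -0.4]
width: 0.0438
gripper_force: 0.0
```

```bash
python3 - <<'E'
from h import *
w=grab('wrist'); a=grab('scene')['image']; b=grab('side')['image']; s=arm.get_state();print(s['t'],s['eef_pos'],s['force'])
c=np.zeros((600,800,3),np.uint8)
c[:352]=cv2.resize(a[150:348,110:560],(800,352),interpolation=cv2.INTER_CUBIC)
c[352:600,:400]=cv2.resize(b[80:400,100:616],(400,248),interpolation=cv2.INTER_AREA)
c[352:502,400:]=cv2.resize(w['image'][:240],(400,150),interpolation=cv2.INTER_AREA)
cv2.imwrite('pics/fin.png',c); show(det(w))
E
```

```text
49.1 [0.42761608 0.00113102 0.3248016 ] [ 0.33524801 -0.13514291 -0.25501621]
```

View pics/fin.png

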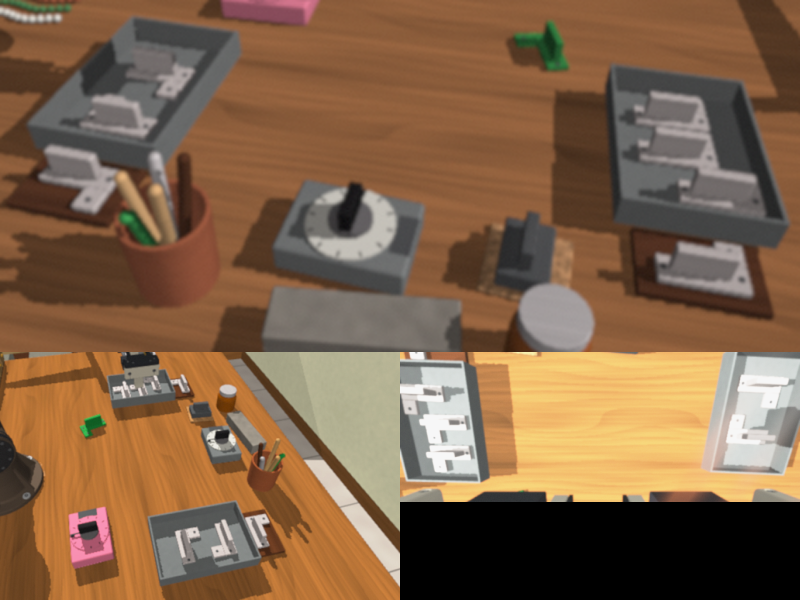

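The final views show 3 L brackets in the +y bin, 2 R in the −y bin, the weight on its pad and the knob at zero. The front bracket in the left bin, scene crop (725,185), has been knocked towards +y, so I'll check numerically that it lies flat.

```bash
python3 - <<'E'
from h import *
# bright contours inside bin A in wrist and scene, ray to z=.022 (plate top in bin) & z=.056 (web top)
for n,z in (('wrist',.022),('scene',.022)):
    f=load(n); g=cv2.cvtColor(f['image'],cv2.COLOR_BGR2GRAY); hsv=cv2.cvtColor(f['image'],cv2.COLOR_BGR2HSV)
    q=proj(f,[[.375,.27,.03],[.375,.425,.03],[.61,.425,.03],[.61,.27,.03]]).astype(np.int32)
    R=np.zeros_like(g); cv2.fillPoly(R,[q],255); v=g[R>0]; th=cv2.threshold(v.reshape(-1,1),0,255,cv2.THRESH_OTSU)[0]
    for t in (th,th+25):
      m=((g>t)&(R>0)).astype(np.uint8)*255
      for c in cv2.findContours(m,0,1)[0]:
        if cv2.contourArea(c)<80: continue
        P=np.array([ray(f,*p[0],z)[:2] for p in c]); r=cv2.minAreaRect((P*1000).astype(np.float32)); print(n,round(t),np.round(r[0]),np.round(r[1]),round(r[2]),'y',P[:,1].min().round(3),P[:,1].max().round(3))
E
```

```text
wrist 182 [494. 354.] [145. 240.] 89 y 0.279 0.425
wrist 207 [495. 355.] [144. 235.] 88 y 0.28 0.425
scene 95 [483. 352.] [154. 209.] 89 y 0.273 0.428
scene 120 [458. 365.] [126. 154.] 89 y 0.301 0.427
```

Emit:
apply_moves --commands '[[[0,0.036,0.18,0,0],[0,0.036,0.18,0,0],[0,0.036,0.18,-0.03,0],[0,0.036,0.18,-0.03,0],[0,0.036,0.18,-0.03,0],[0,0.036,0.18,-0.03,0],[0,0.036,0.18,-0.03,0],[0,0.036,0.18,-0.03,0],[0,0.036,0.18,-0.03,0],[0,0.036,0.18,-0.03,0],[0,0,0,0,0],[0,0,0,0,0]]]'

```text
t: 50.3
eef_pos: [0.4999, 0.3618, 0.2755]
ee_rot: [3.139, 0.002, 0.001]
force: [0.3, -0.1, -0.3]
width: 0.0437
gripper_force: 0.0
```

```bash
python3 - <<'E'
from h import *
f=grab('wrist'); cv2.imwrite('pics/w8.png',f['image']); g=cv2.cvtColor(f['image'],cv2.COLOR_BGR2GRAY); s=arm.get_state(); print(s['t'],s['eef_pos'])
q=proj(f,[[.52,.25,.03],[.52,.44,.03],[.62,.44,.03],[.62,.25,.03]]); x0,y0=q.min(0).astype(int); x1,y1=q.max(0).astype(int); x0=max(x0,0);y0=max(y0,0); print(x0,y0,x1,y1)
c=cv2.resize(g[y0:y1,x0:x1],None,fx=.45,fy=.3,interpolation=cv2.INTER_AREA); print(c.shape)
for r in c: print(' '.join('%2d'%(v//4) for v in r))
E
```

```text
50.35 [0.49983185 0.36122833 0.27625352]
247 70 409 155
(26, 73)
47 47 48 51 52 46 43 44 46 46 46 47 47 47 47 47 47 48 49 49 49 48 49 49 49 48 49 48 47 47 48 48 48 49 49 48 48 48 47 46 45 45 44 44 44 44 43 42 42 41 41 41 41 39 38 38 37 36 36 36 39 42 42 42 41 41 43 43 41 41 40 37 35
48 48 48 51 48 29 22 24 26 27 26 26 27 27 27 27 28 28 28 29 29 29 30 30 31 31 32 32 32 32 33 34 34 35 36 36 35 37 37 37 37 38 38 38 39 40 40 41 41 42 41 42 44 43 43 44 44 44 44 45 45 45 46 47 47 47 48 48 49 50 48 38 33
48 48 48 51 47 28 21 29 35 35 35 35 35 35 35 34 34 34 34 33 33 33 33 33 34 41 46 46 46 45 44 44 43 42 42 42 41 40 40 40 39 40 39 37 37 36 36 36 35 35 34 34 34 34 33 32 33 32 31 31 32 31 31 31 31 31 32 36 42 49 49 38 34
48 48 48 51 49 30 21 29 36 36 37 36 36 37 36 37 37 37 36 36 36 36 36 36 37 46 52 53 53 53 53 52 52 52 52 52 52 52 52 52 52 52 52 52 52 52 52 52 52 52 52 51 51 51 51 51 51 51 50 50 50 50 49 50 50 46 42 42 43 49 47 37 35
47 47 48 51 49 31 21 29 36 36 36 36 36 36 36 37 36 37 36 37 36 36 36 36 37 46 53 53 53 53 53 52 52 52 52 52 53 53 52 52 52 52 52 52 52 53 52 52 52 52 52 52 52 
[... 3958 characters left out ...]
2 52 52 52 50 45 42 43 48 49 37 33 33 33 33
46 47 47 47 51 43 25 33 50 52 51 42 33 42 53 53 52 42 36 36 36 36 35 36 44 52 53 52 52 52 52 52 52 52 52 52 52 52 52 52 51 51 51 51 51 52 52 52 51 51 51 52 52 52 52 52 52 52 52 52 52 52 50 44 42 44 49 47 34 32 32 32 32
46 46 46 47 51 43 25 33 50 52 52 52 51 52 53 53 51 41 35 36 35 35 35 36 44 52 53 52 52 52 52 52 52 52 52 52 52 52 52 52 52 51 51 52 52 52 52 52 51 51 51 52 52 52 52 51 52 52 52 52 51 52 50 44 42 44 49 45 32 30 30 30 30
46 46 46 47 51 44 26 33 48 51 51 52 53 53 53 53 51 41 35 35 35 35 36 36 44 52 52 51 51 51 51 51 52 52 51 51 51 51 52 51 52 51 50 50 51 52 52 52 51 51 50 51 52 51 51 51 52 52 51 52 51 51 49 43 43 45 50 43 32 31 31 30 31
```

```bash
python3 -c "
from station import arm
print(arm.job_done())"
```

```text
the job is handed in; nothing more can be done
None
```

I handed the job in at about 50 s: the iron weight is on the cork pad, the tare knob is at zero, and three left-hand and two right-hand brackets are in their bins; the last images show one left-hand bracket knocked against its bin's wall, and it looks flat on the floor, though I could not measure its tilt exactly.

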